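Set a flat bar on the bending block with its red end over the edge

TASK

Get the flat aluminium bar ready for bending: on the dark bending block, push it back until its long side lies flush along the steel fence, and slide it to the left until exactly its red-painted end hangs over the block's left edge, the paint line level with the edge. Push gently with the fingertips only, never squeezing the bar or lifting it off the block, and leave the carton, the bolt and the relay where they stand.

Things in the scene. Friction and masses are not known exactly. Their poses are not given: they have to be found in the camera images.
- block: Dark steel bending block fixed on the counter, 140 (x) x 280 (y) x 30 mm high; origin at the centre of its underside, z up. A bright steel fence strip, 14 mm thick, standing 12 mm above the block's top, runs the whole length of its far (+x) side; the fence's face towards the robot is the plane x = +56 mm of this frame. The block's left edge is the plane y = +140 mm; beyond it there is nothing down to the counter. The block does not move when pushed.
- edge (a point): Middle of the block's left top edge (block frame 0, +140, +30 mm), axes as the block's: +y points out over the edge.
- fence (a point): Point in the middle of the fence's face at the level of the block's top (block frame +56, 0, +30 mm), axes as the block's: -x points from the fence over the free top of the block.
- blank: Loose flat aluminium bar, 50 (x) x 150 (y) x 8 mm thick, 0.1 to 0.25 kg, flat on the block. Origin at the centre of its underside; +y runs along it to the red-painted end (paint on the last 40 mm, y = +35 to +75), +x to the long side that goes against the fence. At the start that side is 15 to 45 mm off the fence, turned up to 10 degrees, the paint line 55 to 125 mm short of the edge.
- paint_line (a point): Middle of the line where the red paint begins, on the bar's top face (blank frame 0, +35, +8 mm).
- corner_red (a point): Lower corner of the bar on the fence side at the red end (blank frame +25, +75, 0 mm).
- corner_bare (a point): Lower corner of the bar on the fence side at the bare end (blank frame +25, -75, 0 mm).
- carton: Bystander: small red-and-white carton, 42 x 60 x 58 mm high, loose on the counter behind the fence; origin at the centre of its underside.
- bolt: Bystander: steel bolt standing on its head, 28 x 24 x 70 mm high, loose on the counter past the left or the right end of the block; origin at the centre of its underside.
- relay: Bystander: small black relay with brass pins on top, 27 x 27 x 36 mm high, loose on the counter past the other end of the block; origin at the centre of its underside.
There are look-alikes about, which are no part of the job. Of the things shaped like the blank, the aluminium one is meant.

How it is judged:
By the outcome, as a careful person would: the job done as asked, in the order asked, and still so for the second after the job is handed in, with the robot touching nothing.
It also fails if it takes over 51 s, if anything falls off the work surface, if the arm or the gripper's body presses on something with over 40 N, if the wrist force passes 120 N, or if a joint passes its speed limit or range.

ROBOT

A 6-joint arm with a two-finger parallel gripper is mounted at the origin on a cart in front of the work surface, level with it; the furniture and walls round the work are solid. World frame = base frame: x ahead of the robot, y to its left, z up, the work surface at z = 0. Lengths are in m, angles in rad, forces in N, time in s.
With the tool pointing down it reaches from about 0.375 to 0.975 m from the base axis. Payload 3.8 kg.
Tool frame: the origin (TCP) lies where the fingers leave the gripper's body, on its centre line; the fingertips stand 73 mm ahead of it and the grasp point (between the pads) lies 54 mm ahead of it; z points along the fingers, y is the line along which they close (so a half turn about z gives the same grasp; the last joint's range is limited). The gripper opens to 85 mm and grips with 20 to 120 N. Pads are 22 mm wide; open, the fingers measure 114 mm over their backs; the gripper's body (76 mm by 85 mm) begins 54 mm behind the grasp point. The pads swing forward as they close: fully open they stand 13 mm farther back than shut.
Start: joints at [1.139, 0.264, 1.604, -0, 1.274, -0.037], TCP at [0.26, 0.623, 0.304] pointing down, gripper open.
Joint ranges: [-2.63, 2.63], [-0.94, 2.18], [0.31, 2.57], [-1.31, 4.45], [0, 2.66], [-2.55, 2.55]. Speed limits (rad/s): [2.57, 2.57, 3.14, 3.14, 3.14, 3.14].

INTERFACE

Orientations are given as a rotation vector (axis times angle).
In Python, from workcell import read_state, viewer, bot gives the robot as it stands.
- The arm moves only by the tool jog_arm, never from a script. Its argument "increments" is a list that holds one entry, the list of rows, each a list of 7 numbers: the shift along the tool's x, y, z in units of 30 mm (1.0 is 30 mm), then the turn, a rotation vector about the tool's x, y, z in units of 6 degrees (1.0 is 6 degrees), then the opening, from -1 (shut) to 1 (fully open). A call has exactly 5 rows; each row shifts and turns the commanded pose from where the row before left it, along the tool's axes as they then stand; what a row does not reach is not made up. A row lasts 1/12 s, in which the tool goes at most 41.7 mm and 7.16 degrees, less where a joint would pass 70% of its speed; a pose out of reach is approached as far as the arm can. A call is refused whole if a number of a shift passes 1 or a number of a turn 1, either way. A call with a gripper value outside its range is refused whole. The fingers move at their own pace and stop on an object; "force" is the grip in N (left out, the last holds). Time passes only in rows, so rows that do not move let the fingers close, or fill a call up. It gives the time, the measured TCP pose, the force, the opening and the grip force at its end, in the units of the state.
- read_state(): the state, without advancing time (a new reading comes with each control period).
- viewer.read_camera(name): name is "side" or "top"; returns (picture, depth): 400x640x3 uint8, blue, green, red; 400x640 float32, m along the optical axis (not along the pixel's ray), 0 where there is no reading.
- viewer.camera_params(name): a dict with "fx", "fy", "cx", "cy" (pixels), "R" (3x3) and "t" (3): a world point X has camera coordinates R X + t. Camera axes: x right, y down, z forward; pixel columns grow to the right and rows downward; lengths in m; the calibration is good to about 2 mm. A picture is of the moment at which its call begins. camera_params takes no time and is no camera call.
- bot.finish_job(): hands the job in; it is judged then, once.
The state is a dict: "time": time; "q": joint angles; "joint_vel": joint speeds; "joint_torque": joint torques, N m; "tool_pos": TCP position; "tcp_rot": TCP orientation; "wrist_force": force on the tool from outside, world axes, zero at the start; "torque": the same for the moment, N m; "width": opening from 0.0 (shut) to 1.0 (fully open); "grip_force": force on a finger pad.
Only numpy, scipy, OpenCV 4.12 (cv2) and the standard library are available. Lean on these libraries where they do the work, as an engineer would, in place of code of your own. Each camera call takes 0.05 s, during which the arm holds its last target. There are 200 camera calls.

## Working session

There is one attempt and no reset: what is moved stays moved. The work goes in short steps, Python scripts to look and compute and a tool call to move; the robot and the scene stay as the last step left them, time stands still between calls to the robot, and variables do not carry over. Pictures are saved under pics/ and viewed, at most 14 in all, crops included, and the job is handed in when it is done.

Besides the shell and the picture viewer there is one more tool, called after "Call:" as a command line: name --argument value ..., lists and objects as JSON in quotes. jog_arm: Moves the arm, as the interface text tells. Its arguments: {"type":"object","properties":{"increments":{"type":"array","items":{"type":"array","items":{"type":"array","items":{"type":"number"}}}},"force":{"type":"number"}},"required":["increments"]}

```bash
mkdir -p pics; ls
python3 - <<'E'
from workcell import read_state, viewer, bot
import cv2,numpy as np
s=read_state();print(s)
for n in("top","side"):
    p,d=viewer.read_camera(n);cv2.imwrite(f"pics/{n}0.png",p);np.save(f"pics/{n}0.npy",d);print(viewer.camera_params(n))
E
```

```text
pics
{'time': 0.0, 'q': array([ 1.13907649e+00,  2.64727456e-01,  1.60543040e+00, -5.86820205e-06,
        1.27369837e+00, -3.68999605e-02]), 'joint_vel': array([ 0.00118202,  0.00040245,  0.00129532,  0.00170327, -0.00011564,
        0.00149356]), 'joint_torque': array([ 1.83293494e-03, -5.15102971e+01, -3.67319655e+01,  1.79029457e-04,
        1.24689043e-02, -8.35803746e-06]), 'tool_pos': array([0.2593874 , 0.62252766, 0.30254871]), 'tcp_rot': array([-0.61605627, -3.08006487,  0.00345993]), 'wrist_force': array([-0.19030353, -0.27977402, -0.46583865]), 'torque': array([-0.01664535, -0.01312801, -0.02914988]), 'grip_force': 0.0, 'width': 1.002253189867738}
{'fx': 409.56848037887835, 'fy': 409.56848037887835, 'cx': 310.33167435191405, 'cy': 202.56251229507365, 'R': array([[-0.00139752, -0.99977863, -0.02099357],
       [-0.99647995,  0.00315198, -0.08377219],
       [ 0.08381982,  0.0208026 , -0.99626377]]), 't': array([0.11549084, 0.53868214, 0.96300617])}
{'fx': 404.75219641359695, 'fy': 404.75219641359695, 'cx': 319.45321579935535, 'cy': 199.42439336663762, 'R': array([[-9.99774136e-01, -5.05992756e-04, -2.12466725e-02],
       [ 1.66662585e-02,  6.01672362e-01, -7.98569099e-01],
       [ 1.31876058e-02, -7.98742833e-01, -6.01528032e-01]]), 't': array([ 0.53807552, -0.01266962,  1.10156417])}
```

View pics/top0.png

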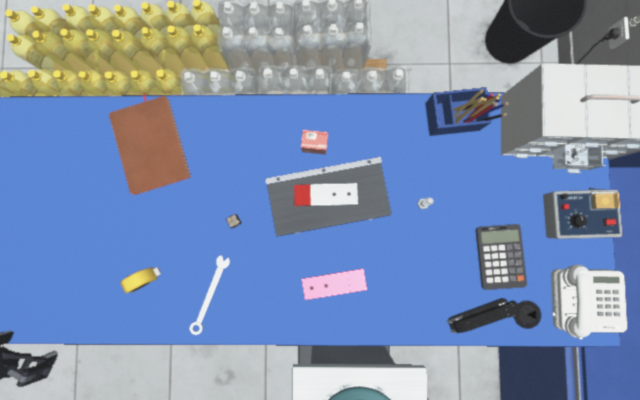

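View pics/side0.png

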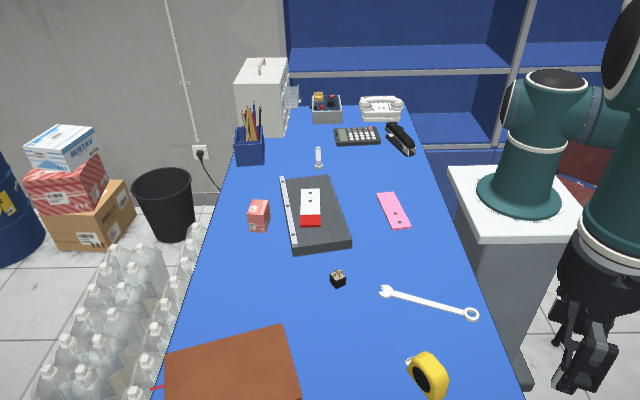

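The top view shows the block centred at about (328,198) and turned slightly, with its fence on the upper side. The bar is on it at (326,195), red end left at (302,195). The carton is at (314,141), the relay at (233,221) past the left end and the bolt at (425,203) past the right end. The pink bar at (335,284) is a look-alike.

```bash
cat > h.py <<'E'
from workcell import read_state, viewer, bot
import cv2,numpy as np
def ray(n,uv,z):
    c=viewer.camera_params(n);uv=np.atleast_2d(uv).astype(float)
    d=np.c_[(uv[:,0]-c['cx'])/c['fx'],(uv[:,1]-c['cy'])/c['fy'],np.ones(len(uv))]@c['R']
    o=-c['R'].T@c['t'];return o+d*((z-o[2])/d[:,2])[:,None]
def big(m,roi):
    k=np.zeros(m.shape,np.uint8);x,y,X,Y=roi;k[y:Y,x:X]=m[y:Y,x:X]
    cs,_=cv2.findContours(k,cv2.RETR_EXTERNAL,cv2.CHAIN_APPROX_NONE)
    return max(cs,key=cv2.contourArea)
def rect(n,c,z):   # metric rectangle: centre, long size, short size, direction of long side (deg)
    w=ray(n,c[:,0,:],z)[:,:2]
    r=cv2.minAreaRect((w*1000).astype(np.float32));b=cv2.boxPoints(r)
    e=[b[1]-b[0],b[2]-b[1]];e.sort(key=np.linalg.norm)
    a=np.degrees(np.arctan2(e[1][1],e[1][0]))%180
    return np.array(r[0]).round(1),np.linalg.norm(e[1]).round(1),np.linalg.norm(e[0]).round(1),a.round(2)
ROIS=dict(top=(255,145,400,245),side=(270,165,365,262))
def masks(p,n):
    h=cv2.cvtColor(p,cv2.COLOR_BGR2HSV);H,S,V=[h[...,i].astype(int) for i in range(3)]
    red=((H<12)|(H>168))&(S>120)&(V>90)
    white=(S<50)&(V>175)
    notblue=~((H>100)&(H<125)&(S>120))
    return red,white,notblue
E
python3 - <<'E'
from h import *
for n in("top","side"):
    p=cv2.imread(f"pics/{n}0.png");r,w,nb=masks(p,n)
    U=lambda m:m.astype(np.uint8)*255
    print(n,'block',rect(n,big(U(nb),ROIS[n]),.03))
    print('red',rect(n,big(U(r),ROIS[n]),.038),'white',rect(n,big(U(w),(290,175,375,215) if n=="top" else (298,185,325,235)),.038))
c=lambda im,x,y,X,Y,s:cv2.resize(im[y:Y,x:X],None,fx=s,fy=s,interpolation=cv2.INTER_CUBIC)
a=c(cv2.imread("pics/top0.png"),255,145,400,245,5);cv2.imwrite("pics/c0.png",a)
d=np.load("pics/top0.npy");print(d[[141,203,221,195,225],[314,425,233,340,330]])
for n,uv in(('carton',(314,141)),('bolt',(425,203)),('relay',(233,221))):print(n,ray('top',uv,.03))
E
```

```text
top block (array([553.4,  71.3]), np.float32(287.1), np.float32(147.3), np.float32(100.45))
red (array([555.9, 135. ]), np.float32(47.9), np.float32(35.8), np.float32(179.94)) white (array([557.8,  57.9]), np.float32(110.1), np.float32(51.3), np.float32(91.37))
side block (array([556.5,  80.1]), np.float32(324.8), np.float32(141.5), np.float32(100.47))
red (array([560.5, 141.3]), np.float32(49.0), np.float32(45.2), np.float32(179.97)) white (array([562.6,  60.5]), np.float32(110.0), np.float32(48.1), np.float32(90.08))
[0.964832   0.9502637  0.9839424  0.97097236 0.9761449 ]
carton [[0.68817886 0.10502879 0.03      ]]
bolt [[ 0.53651565 -0.15883781  0.03      ]]
relay [[0.49470102 0.29942574 0.03      ]]
```

View pics/c0.png

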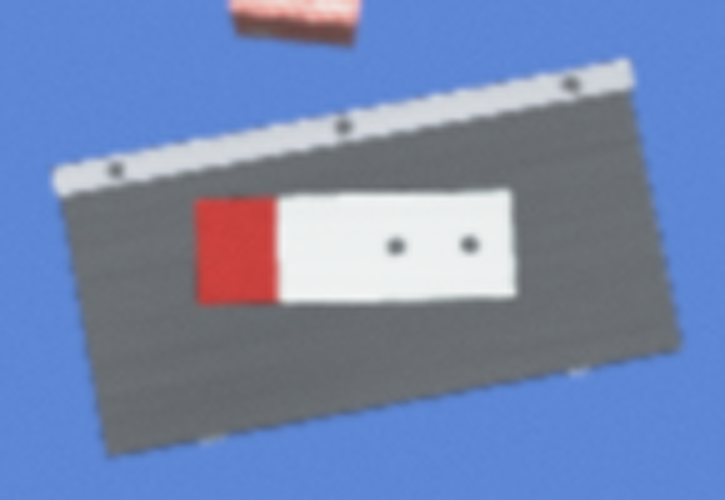

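The crop shows the fence face running from about (64,196) to (634,89) and the block's left edge from (65,200) to (107,455). The bar's corners are at (196,198), (512,190), (516,297) and (197,304), with the paint line at x≈278. The bar is about 9° off the fence.

Run:
```python
from h import *
f=lambda pts,z:ray('top',np.array(pts)/5+[255-.4,145-.4],z)[:,:2]*1000
fe=f([(64,196),(634,89)],.042); L=f([(65,200),(107,455)],.03); R=f([(633,92),(680,348)],.03); N=f([(110,455),(680,347)],.03)
ang=lambda a:np.degrees(np.arctan2(*(a[0]-a[1])[::-1]))
print('fence dir',ang(fe),'L',ang(L),'R',ang(R),'N',ang(N))
th=np.radians(ang(fe));y=np.array([np.cos(th),np.sin(th)]);x=np.array([y[1],-y[0]])
print('yaw',np.degrees(np.arctan2(x[1],x[0])))
X0=(fe@x).mean();Y0=(L@y).mean();Y1=(R@y).mean();N0=(N@x).mean();print('spans',X0-N0,Y0-Y1)
bx=((X0-56)+(N0+70))/2;by=(Y0+Y1)/2;O=bx*x+by*y;print('block origin',O,X0-56,N0+70)
b=f([(196,198),(512,190),(516,297),(197,304),(278,250)],.038)
print(np.c_[(b-O)@x,(b-O)@y].round(1),'bar c',((b[:4].mean(0)-O)@np.c_[x,y]).round(1))
```

```text
fence dir 100.46901286975393 L 9.712802860304091 R 9.36084565920458 N 100.60424786268581
yaw 10.46901286975393
spans 124.35228255231232 277.8542612745623
block origin [553.17847825  71.21188404] 556.0855001596926 557.7332176073803
[[ 43.1  75.6]
 [ 18.9 -73. ]
 [-31.5 -65. ]
 [ -6.9  84.2]
 [ 11.3  41.7]] bar c [5.9 5.4]
```

Call:
jog_arm --increments '[[[-0.97,-0.93,0.2,0,0,0,1],[-0.97,-0.93,0.2,0,0,0,1],[-0.97,-0.93,0.2,0,0,0,1],[-0.97,-0.93,0.2,0,0,0,1],[-0.97,-0.93,0.2,0,0,0,1]]]'

```text
time: 0.52
tool_pos: [0.3403, 0.4365, 0.273]
tcp_rot: [-0.615, -3.08, 0.001]
wrist_force: [0.5, -0.5, -0.1]
width: 1.004
grip_force: 0.0
```

Call:
jog_arm --increments '[[[-0.97,-0.93,0.2,0,0,0,1],[-0.97,-0.93,0.2,0,0,0,1],[-0.97,-0.93,0.2,0,0,0,1],[-0.97,-0.93,0.2,0,0,0,1],[-0.97,-0.93,0.2,0,0,0,1]]]'

```text
time: 0.93
tool_pos: [0.4209, 0.2516, 0.2433]
tcp_rot: [-0.615, -3.081, 0.0]
wrist_force: [0.3, -0.1, 0.5]
width: 0.999
grip_force: 0.0
```

Call:
jog_arm --increments '[[[-0.95,-0.9,0.2,0,0,0,1],[-0.95,-0.9,0.2,0,0,0,1],[-0.9,-0.9,0.2,0,0,0,1],[-0.8,-0.8,0.2,0,0,0,1],[0,0,0,0,0,-0.9,1]]]'

```text
time: 1.35
tool_pos: [0.4811, 0.1101, 0.2184]
tcp_rot: [-0.476, -3.104, 0.005]
wrist_force: [0.4, 0.3, 0.9]
width: 0.999
grip_force: 0.0
```

Call:
jog_arm --increments '[[[0,0,0,0,0,-0.92,1],[0,0,0,0,0,-0.92,1],[0,0,0,0,0,-0.92,1],[0,0,0,0,0,-0.92,1],[0,0,0,0,0,-0.92,1]]]'

```text
time: 1.77
tool_pos: [0.4799, 0.1149, 0.2194]
tcp_rot: [0.291, -3.127, 0.0]
wrist_force: [-0.5, 0.8, 0.3]
width: 0.998
grip_force: 0.0
```

```bash
cat >> h.py <<'E'
from scipy.spatial.transform import Rotation as Ro
O=np.array([553.2,71.2]);YAW=np.radians(10.4)
BX=np.array([np.cos(YAW),np.sin(YAW)]);BY=np.array([-BX[1],BX[0]])
def rep():
    s=read_state();M=Ro.from_rotvec(s['tcp_rot']).as_matrix();p=s['tool_pos']*1000
    print('t',round(s['time'],2),'block xy',((p[:2]-O)@np.c_[BX,BY]).round(1),'z',p[2].round(1),'tooly rel deg',(np.degrees(np.arctan2(M[1,1],M[0,1]))-90-np.degrees(YAW)).round(2),'toolz',M[:,2].round(4),'F',s['wrist_force'].round(1),'w',round(s['width'],2))
E
python3 -c "from h import *;rep()"
```

```text
t 1.77 block xy [-64.2  56.2] z 219.4 tooly rel deg 0.23 toolz [-1.e-03 -2.e-04 -1.e+00] F [-0.5  0.8  0.3] w 1.0
```

Call:
jog_arm --increments '[[[0,-0.5,0.8,0,0,0,1],[0,-0.5,0.8,0,0,0,1],[0,-0.5,0.8,0,0,0,1],[-0.2,-0.2,0.8,0,0,0,1],[0,0,0.4,0,0,0,1]]]'

```text
time: 2.18
tool_pos: [0.4941, 0.0649, 0.109]
tcp_rot: [0.282, -3.125, 0.0]
wrist_force: [-0.0, -0.1, 0.1]
width: 1.0
grip_force: 0.0
```

Run:
```python
from h import *
rep()
a,_=viewer.read_camera("top");b,_=viewer.read_camera("side")
z=lambda im,x,y,X,Y,s:cv2.resize(im[y:Y,x:X],None,fx=s,fy=s,interpolation=cv2.INTER_CUBIC)
cv2.imwrite("pics/p1.png",np.hstack([z(a,255,145,400,270,2.7),z(b,260,140,400,265,2.7)]))
```

```text
t 2.18 block xy [-59.2   4.5] z 109.0 tooly rel deg -0.11 toolz [-3.6e-03 -5.0e-04 -1.0e+00] F [-0.  -0.1  0.1] w 1.0
```

View pics/p1.png

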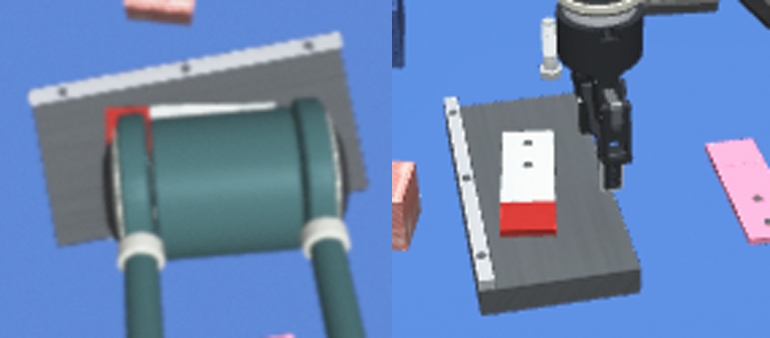

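The side crop (right half) shows both fingers above the block on the robot side of the bar, clear of it, with the near fingertip at about (613,185). The arm hides most of the bar in the top view.

Call:
jog_arm --increments '[[[0,0,0.2,0,0,0,1],[0,0,0.15,0,0,0,1],[0,0,0.1,0,0,0,1],[0,0,0,0,0,0,1],[0,0,0,0,0,0,1]]]'

```text
time: 2.7
tool_pos: [0.4956, 0.0664, 0.0989]
tcp_rot: [-0.285, 3.128, -0.0]
wrist_force: [0.2, 0.5, 0.6]
width: 1.0
grip_force: 0.0
```

Run:
```python
from h import *
rep()
b,_=viewer.read_camera("side")
cv2.imwrite("pics/p2.png",cv2.resize(b[150:250,270:390],None,fx=5,fy=5,interpolation=cv2.INTER_CUBIC))
```

```text
t 2.7 block xy [-57.5   5.7] z 98.9 tooly rel deg 0.01 toolz [ 9.e-04  1.e-04 -1.e+00] F [0.2 0.5 0.6] w 1.0
```

View pics/p2.png

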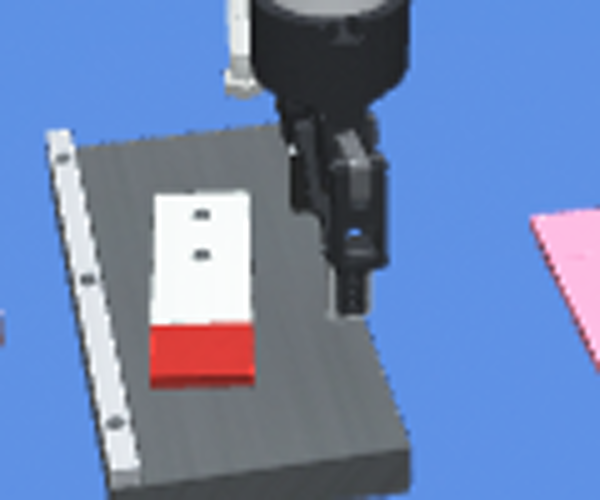

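The side crop shows the near fingertip at about (350,315), just above the block and about 80 px to the robot side of the bar. The bar has not been touched.

Call:
jog_arm --increments '[[[0,0,0.1,0,0,0,1],[0,0,0.07,0,0,0,1],[0,0,0,0,0,0,1],[0,0,0,0,0,0,1],[0,0,0,0,0,0,1]]]'

```text
time: 3.17
tool_pos: [0.4953, 0.066, 0.0933]
tcp_rot: [0.284, -3.129, -0.0]
wrist_force: [0.1, 0.3, 0.5]
width: 1.004
grip_force: 0.0
```

```bash
python3 -c "from h import *;rep()"
```

```text
t 3.17 block xy [-57.9   5.4] z 93.3 tooly rel deg -0.02 toolz [-1.e-04 -0.e+00 -1.e+00] F [0.1 0.3 0.5] w 1.0
```

Call:
jog_arm --increments '[[[-0.2,0,0,0,0,0,1],[-0.2,0,0,0,0,0,1],[-0.12,0,0,0,0,0,1],[-0.12,0,0,0,0,0,1],[-0.12,0,0,0,0,0,1]]]'

```text
time: 3.58
tool_pos: [0.5183, 0.0702, 0.0933]
tcp_rot: [0.284, -3.129, 0.0]
wrist_force: [-0.3, -0.1, -0.0]
width: 0.998
grip_force: 0.5
```

Call:
jog_arm --increments '[[[-0.12,0,0,0,0,0,1],[-0.12,0,0,0,0,0,1],[-0.12,0,0,0,0,0,1],[-0.12,0,0,0,0,0,1],[-0.12,0,0,0,0,0,1]]]'

```text
time: 4.0
tool_pos: [0.5357, 0.0735, 0.0932]
tcp_rot: [0.284, -3.128, -0.0]
wrist_force: [-2.0, 0.2, 0.2]
width: 1.004
grip_force: 0.5
```

```bash
python3 -c "from h import *;rep()"
```

```text
t 4.0 block xy [-16.8   5.4] z 93.2 tooly rel deg -0.02 toolz [-3.e-04  0.e+00 -1.e+00] F [-2.   0.2  0.2] w 1.0
```

Contact has been made and it takes about 2 N. I'll continue slowly to the fence.

Call:
jog_arm --increments '[[[-0.07,0,0,0,0,0,1],[-0.07,0,0,0,0,0,1],[-0.07,0,0,0,0,0,1],[-0.07,0,0,0,0,0,1],[0,0,0,0,0,0,1]]]'

```text
time: 4.42
tool_pos: [0.5442, 0.075, 0.0934]
tcp_rot: [-0.284, 3.128, 0.0]
wrist_force: [-0.4, -0.2, -0.2]
width: 0.999
grip_force: 0.0
```

Run:
```python
from h import *
rep()
b,_=viewer.read_camera("side")
cv2.imwrite("pics/p3.png",cv2.resize(b[150:250,270:390],None,fx=5,fy=5,interpolation=cv2.INTER_CUBIC))
```

```text
t 4.42 block xy [-8.1  5.4] z 93.4 tooly rel deg -0.02 toolz [ 8.e-04  1.e-04 -1.e+00] F [-0.4 -0.2 -0.2] w 1.0
```

View pics/p3.png

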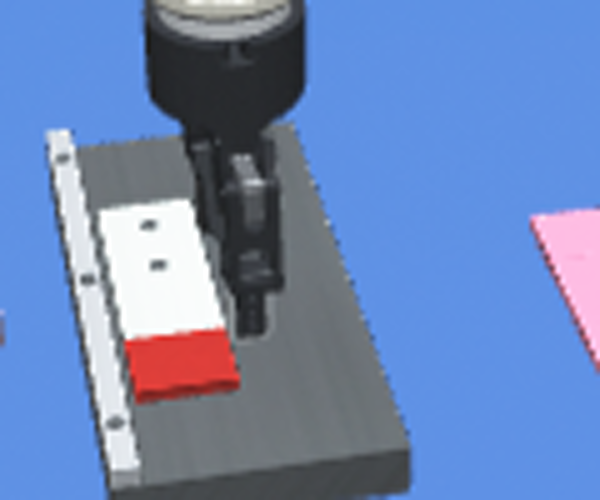

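The side crop shows the bar parallel to the fence with a small gap of a few mm, and the fingers against its near side at about (250,330).

Call:
jog_arm --increments '[[[-0.05,0,0,0,0,0,1],[-0.05,0,0,0,0,0,1],[-0.05,0,0,0,0,0,1],[0,0,0,0,0,0,1],[0,0,0,0,0,0,1]]]'

```text
time: 4.88
tool_pos: [0.5485, 0.0758, 0.0934]
tcp_rot: [-0.284, 3.128, 0.0]
wrist_force: [-1.7, 0.5, -0.2]
width: 0.998
grip_force: 0.2
```

Call:
jog_arm --increments '[[[-0.04,0,0,0,0,0,1],[-0.04,0,0,0,0,0,1],[0,0,0,0,0,0,1],[0,0,0,0,0,0,1],[0,0,0,0,0,0,1]]]'

```text
time: 5.3
tool_pos: [0.5497, 0.076, 0.0931]
tcp_rot: [0.284, -3.127, 0.0]
wrist_force: [-3.9, -0.8, 3.9]
width: 1.001
grip_force: 2.6
```

Call:
jog_arm --increments '[[[-0.05,0,0,0,0,0,1],[0,0,0,0,0,0,1],[0,0,0,0,0,0,1],[0,0,0,0,0,0,1],[0,0,0,0,0,0,1]]]'

```text
time: 5.72
tool_pos: [0.5498, 0.076, 0.0929]
tcp_rot: [0.284, -3.123, 0.001]
wrist_force: [-9.0, -1.6, 7.1]
width: 0.999
grip_force: 4.3
```

Run:
```python
from h import *
rep()
b,_=viewer.read_camera("side")
cv2.imwrite("pics/p4.png",cv2.resize(b[150:250,270:390],None,fx=5,fy=5,interpolation=cv2.INTER_CUBIC))
```

```text
t 5.72 block xy [-2.4  5.4] z 92.9 tooly rel deg -0.0 toolz [-5.1e-03 -9.0e-04 -1.0e+00] F [-9.  -1.6  7.1] w 1.0
```

View pics/p4.png

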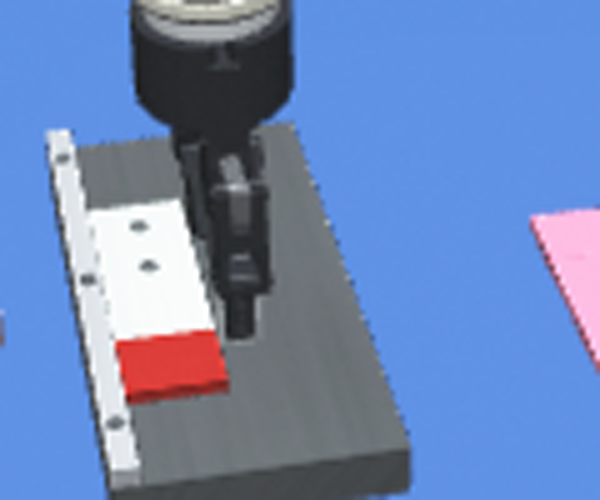

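The side crop shows the bar's long side lying against the fence, with the fingers at about (240,335) and steady contact at 9 N. Now I'll back off, close the fingers and move to the bare end.

Call:
jog_arm --increments '[[[0.3,0,0,0,0,0,1],[0.5,0,0,0,0,0,1],[0.2,0,-0.8,0,0,0,-1],[0,0,-0.8,0,0,0,-1],[0,-0.8,-0.4,0,0,0,-1]]]'

```text
time: 6.18
tool_pos: [0.5275, 0.0496, 0.1555]
tcp_rot: [-0.287, 3.124, 0.002]
wrist_force: [0.9, 0.4, 0.8]
width: 0.606
grip_force: 0.0
```

Call:
jog_arm --increments '[[[-0.5,-0.8,0,0,0,0,-1],[-0.5,-0.8,0,0,0,0,-1],[-0.5,-0.8,0,0,0,0,-1],[-0.5,-0.6,0,0,0,0,-1],[0,0,0,0,0,0,-1]]]'

```text
time: 6.6
tool_pos: [0.6061, -0.0332, 0.1545]
tcp_rot: [-0.28, 3.122, -0.003]
wrist_force: [0.9, -0.4, 0.9]
width: 0.002
grip_force: 0.0
```

Call:
jog_arm --increments '[[[0,0,0,0,0,0,-1],[0,0,0,0,0,0,-1],[0,0,0,0,0,0,-1],[0,0,0,0,0,0,-1],[0,0,0,0,0,0,-1]]]'

```text
time: 7.02
tool_pos: [0.6014, -0.0295, 0.1532]
tcp_rot: [0.286, -3.128, -0.0]
wrist_force: [-0.1, 0.6, 0.1]
width: -0.0
grip_force: 0.0
```

Run:
```python
from h import *
rep()
a,_=viewer.read_camera("top");b,_=viewer.read_camera("side");cv2.imwrite("pics/t5.png",a)
z=lambda im,x,y,X,Y,s:cv2.resize(im[y:Y,x:X],None,fx=s,fy=s,interpolation=cv2.INTER_CUBIC)
cv2.imwrite("pics/p5.png",np.hstack([z(a,255,145,400,245,2.75),z(b,260,150,400,250,2.75)]))
```

```text
t 7.02 block xy [  29.2 -107.8] z 153.2 tooly rel deg 0.04 toolz [-3.e-04  1.e-04 -1.e+00] F [-0.1  0.6  0.1] w -0.0
```

View pics/p5.png

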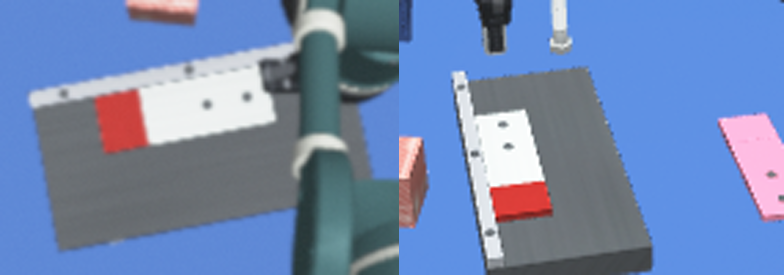

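The top crop (left half) shows the bar flush with the fence and its paint line near (143,118); the gripper waits past the bare end. The side crop agrees, with fence and bar touching. I'll descend and measure how far to slide.

Call:
jog_arm --increments '[[[0,0,0.6,0,0,0,-1],[0,0,0.5,0,0,0,-1],[-0.06,0,0.3,0,0,0,-1],[0,0,0.12,0,0,0,-1],[0,0,0,0,0,0,-1]]]'

```text
time: 7.53
tool_pos: [0.6031, -0.0297, 0.1065]
tcp_rot: [0.284, -3.127, -0.001]
wrist_force: [-0.3, -0.5, 0.6]
width: 0.0
grip_force: 0.0
```

```bash
cat >> h.py <<'E'
def edges(n,p):
    """paint-line and left-edge block-y by sampling profiles along the bar/block (block frame lines)."""
    c=viewer.camera_params(n)
    def prof(bx,z,ys,ch):
        P=(O+bx*BX)[None]+ys[:,None]*BY; X=np.c_[P,np.full(len(ys),z*1000)]/1000
        q=X@c['R'].T+c['t'];u=(c['fx']*q[:,0]/q[:,2]+c['cx']).astype(np.float32);v=(c['fy']*q[:,1]/q[:,2]+c['cy']).astype(np.float32)
        return cv2.remap(ch.astype(np.float32),u[None],v[None],cv2.INTER_LINEAR)[0]
    ys=np.arange(-60,190,.25);G=p[...,1];B=p[...,0].astype(float)-p[...,2]
    def cross(f,lo,hi,up):
        m=(ys>lo)&(ys<hi);g=cv2.GaussianBlur(f[None,:],(0,0),6)[0];d=np.gradient(g)*(1 if up else -1);d[~m]=-1e9
        return ys[d.argmax()]
    pl=[cross(prof(x,.038,ys,G),-20,170,False) for x in(18,24,38,44)]
    re=[cross(prof(x,.038,ys,p[...,2].astype(float)-p[...,0]),20,189,False) for x in(18,24,38,44)]
    le=[cross(prof(x,.030,ys,B),120,160,True) for x in(-50,-35,-20,-8)]
    return np.array(pl),np.array(re),np.array(le)
E
python3 - <<'E'
from h import *
rep();print(edges('top',cv2.imread('pics/t5.png')))
print(edges('side',viewer.read_camera('side')[0]))
E
```

```text
t 7.53 block xy [  30.8 -108.3] z 106.5 tooly rel deg -0.01 toolz [-2.2e-03  2.0e-04 -1.0e+00] F [-0.3 -0.5  0.6] w 0.0
(array([46.75, 47.  , 47.25, 46.75]), array([85.75, 85.25, 85.5 , 85.5 ]), array([140.25, 140.  , 140.25, 140.  ]))
(array([47.5 , 48.75, 47.25, 49.  ]), array([178.5 ,  95.5 , 178.75, 179.  ]), array([122.25, 131.  , 124.5 , 159.75]))
```

Call:
jog_arm --increments '[[[0,0.25,0,0,0,0,-1],[0,0.2,0,0,0,0,-1],[0,0.12,0,0,0,0,-1],[0,0.12,0,0,0,0,-1],[0,0.12,0,0,0,0,-1]]]'

```text
time: 8.0
tool_pos: [0.5996, -0.0054, 0.1082]
tcp_rot: [-0.285, 3.128, -0.0]
wrist_force: [-0.8, -0.2, -0.6]
width: -0.002
grip_force: 0.0
```

Call:
jog_arm --increments '[[[0,0.12,0,0,0,0,-1],[0,0.12,0,0,0,0,-1],[0,0.12,0,0,0,0,-1],[0,0.12,0,0,0,0,-1],[0,0.12,0,0,0,0,-1]]]'

```text
time: 8.42
tool_pos: [0.5962, 0.0118, 0.1077]
tcp_rot: [-0.284, 3.129, -0.001]
wrist_force: [0.0, -1.0, 0.2]
width: -0.002
grip_force: 0.6
```

Run:
```python
from h import *
rep();a,_=viewer.read_camera("top");b,_=viewer.read_camera("side");cv2.imwrite("pics/t6.png",a)
z=lambda im,x,y,X,Y,s:cv2.resize(im[y:Y,x:X],None,fx=s,fy=s,interpolation=cv2.INTER_CUBIC)
cv2.imwrite("pics/p6.png",np.hstack([z(a,255,145,400,245,2.75),z(b,260,150,400,250,2.75)]))
print(edges('top',a))
```

```text
t 8.42 block xy [ 31.5 -66.2] z 107.7 tooly rel deg -0.01 toolz [ 1.e-04 -5.e-04 -1.e+00] F [ 0.  -1.   0.2] w -0.0
(array([52.  , 52.25, 52.25, 51.75]), array([90.75, 90.25, 90.5 , 91.  ]), array([140.25, 140.  , 140.5 , 140.25]))
```

View pics/p6.png

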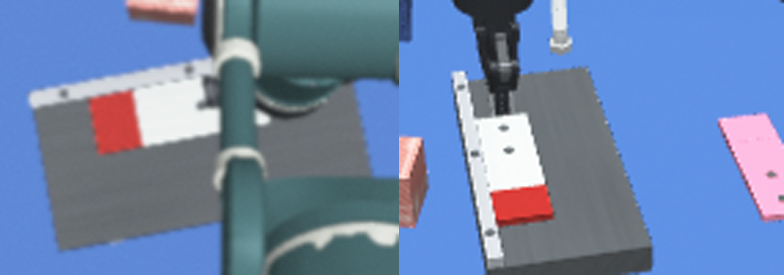

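The top crop shows the bar moving along the fence with its paint line near (137,118). The side crop shows the closed fingertip at (502,110), centred on the bare end.

Call:
jog_arm --increments '[[[0,0.13,0.03,0,0,0,-1],[0,0.13,0,0,0,0,-1],[0,0.13,0,0,0,0,-1],[0,0.13,0,0,0,0,-1],[0,0.13,0,0,0,0,-1]]]'

```text
time: 8.93
tool_pos: [0.5928, 0.0311, 0.107]
tcp_rot: [-0.284, 3.128, -0.0]
wrist_force: [0.2, -2.2, 1.5]
width: 0.001
grip_force: 1.1
```

Call:
jog_arm --increments '[[[0,0.13,0,0,0,0,-1],[0,0.13,0,0,0,0,-1],[0,0.13,0,0,0,0,-1],[0,0.13,0,0,0,0,-1],[0,0.13,0,0,0,0,-1]]]'

```text
time: 9.35
tool_pos: [0.5892, 0.0504, 0.1069]
tcp_rot: [-0.284, 3.128, -0.0]
wrist_force: [1.1, -2.4, 1.9]
width: 0.002
grip_force: 1.1
```

Run:
```python
from h import *
rep();a,_=viewer.read_camera("top");print(edges('top',a))
```

```text
t 9.35 block xy [ 31.6 -27. ] z 106.9 tooly rel deg -0.01 toolz [ 2.e-04 -1.e-04 -1.e+00] F [ 1.1 -2.4  1.9] w 0.0
(array([91.25, 91.5 , 91.25, 91.  ]), array([129.75, 129.5 , 129.75, 130.25]), array([140.  , 140.  , 140.5 , 140.25]))
```

Call:
jog_arm --increments '[[[0,0.13,0,0,0,0,-1],[0,0.13,0,0,0,0,-1],[0,0.13,0,0,0,0,-1],[0,0.13,0,0,0,0,-1],[0,0.13,0,0,0,0,-1]]]'

```text
time: 9.82
tool_pos: [0.5855, 0.0696, 0.1067]
tcp_rot: [0.284, -3.129, 0.0]
wrist_force: [0.3, -2.0, 1.4]
width: 0.0
grip_force: 1.1
```

Call:
jog_arm --increments '[[[0,0.13,0,0,0,0,-1],[0,0.13,0,0,0,0,-1],[0,0.13,0,0,0,0,-1],[0,0.1,0,0,0,0,-1],[0,0.05,0,0,0,0,-1]]]'

```text
time: 10.23
tool_pos: [0.5826, 0.0856, 0.1067]
tcp_rot: [0.285, -3.129, -0.0]
wrist_force: [-0.0, -2.0, 2.4]
width: -0.0
grip_force: 1.0
```

Run:
```python
from h import *
rep();a,_=viewer.read_camera("top");print(edges('top',a));cv2.imwrite("pics/t7.png",a)
z=lambda im,x,y,X,Y,s:cv2.resize(im[y:Y,x:X],None,fx=s,fy=s,interpolation=cv2.INTER_CUBIC)
cv2.imwrite("pics/p7.png",z(a,240,150,340,230,7))
```

```text
t 10.23 block xy [31.5  8.9] z 106.7 tooly rel deg -0.0 toolz [-2.e-04  1.e-04 -1.e+00] F [-0.  -2.   2.4] w -0.0
(array([127.25, 127.5 , 127.25, 127.25]), array([165.75, 165.25, 165.  , 165.25]), array([140. , 140. , 140.5, 140. ]))
```

View pics/p7.png

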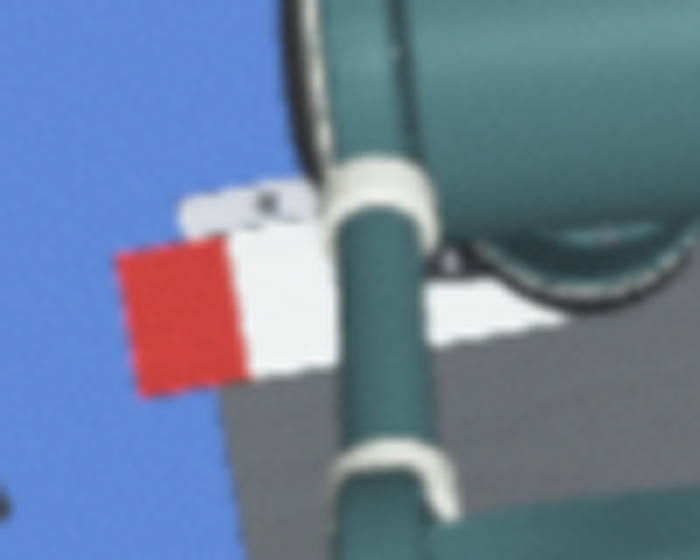

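The crop shows the red end hanging over with the paint line at about (238,308), while the block's left edge starts at about (222,395). The paint line is still about 13 mm inside the edge.

Call:
jog_arm --increments '[[[0,0.1,0,0,0,0,-1],[0,0.1,0,0,0,0,-1],[0,0.08,0,0,0,0,-1],[0,0.05,0,0,0,0,-1],[0,0,0,0,0,0,-1]]]'

```text
time: 10.7
tool_pos: [0.5807, 0.0953, 0.1067]
tcp_rot: [0.284, -3.128, -0.001]
wrist_force: [-0.3, 0.7, 0.8]
width: 0.002
grip_force: 0.0
```

Run:
```python
from h import *
rep();a=np.mean([viewer.read_camera("top")[0].astype(float) for _ in range(4)],0)
cv2.imwrite("pics/t8.png",a.astype(np.uint8))
lin=255*(a/255)**2.2
for im in(a,lin):
    pl,re,le=edges('top',im);print('paint',pl.mean(),'redend',re.mean(),'edge',le.mean(),le)
```

```text
t 10.7 block xy [31.4 18.7] z 106.7 tooly rel deg -0.02 toolz [-3.e-04  4.e-04 -1.e+00] F [-0.3  0.7  0.8] w 0.0
paint 137.1875 redend 175.5 edge 140.1875 [140.   140.   140.5  140.25]
paint 136.375 redend 175.6875 edge 140.75 [140.5  140.5  141.25 140.75]
```

Call:
jog_arm --increments '[[[0,0.05,0,0,0,0,-1],[0,0.05,0,0,0,0,-1],[0,0.03,0,0,0,0,-1],[0,0,0,0,0,0,-1],[0,0,0,0,0,0,-1]]]'

```text
time: 11.32
tool_pos: [0.5802, 0.0989, 0.1068]
tcp_rot: [-0.284, 3.129, 0.0]
wrist_force: [0.1, -0.4, 0.7]
width: 0.001
grip_force: 0.0
```

Run:
```python
from h import *
rep();a=np.mean([viewer.read_camera("top")[0].astype(float) for _ in range(4)],0)
b,_=viewer.read_camera("side")
for im in(a,255*(a/255)**2.2):
    pl,re,le=edges('top',im);print('paint',pl,'redend',re.mean(),'edge',le)
z=lambda im,x,y,X,Y,s:cv2.resize(im[y:Y,x:X],None,fx=s,fy=s,interpolation=cv2.INTER_CUBIC)
cv2.imwrite("pics/p9.png",np.hstack([z(a.astype(np.uint8),255,160,325,220,5.5),z(b,270,190,340,250,5.5)]))
```

```text
t 11.32 block xy [31.6 22.3] z 106.8 tooly rel deg -0.02 toolz [ 0.e+00  2.e-04 -1.e+00] F [ 0.1 -0.4  0.7] w 0.0
paint [141.   140.75 140.5  141.  ] redend 179.0 edge [140.25 140.   140.5  140.  ]
paint [140.   140.25 140.   140.  ] redend 179.25 edge [140.5  140.5  141.25 140.5 ]
```

View pics/p9.png

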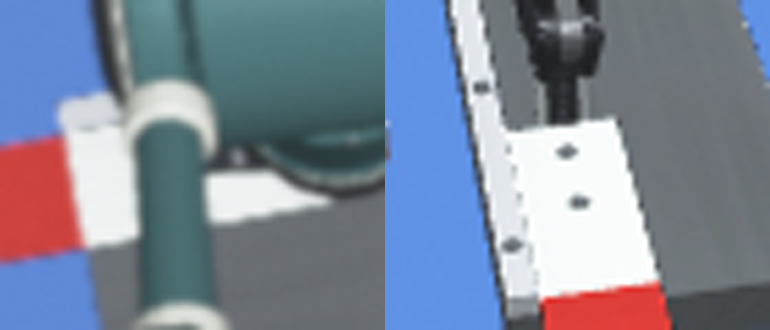

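The crops show the paint line meeting the block's left edge near (85,248) in the top view. In the side view the paint line at (545–660,290) matches the block edge, and the bar lies along the fence. I'll retract and check flushness unobstructed.

Call:
jog_arm --increments '[[[0,-0.3,0,0,0,0,-1],[0,-0.5,0,0,0,0,-1],[0,0,-0.8,0,0,0,-1],[0,0,-1,0,0,0,-1],[0,-0.9,-0.5,0,0,0,-1]]]'

```text
time: 11.98
tool_pos: [0.5902, 0.0504, 0.1784]
tcp_rot: [-0.288, 3.126, 0.003]
wrist_force: [0.8, 0.8, 0.1]
width: -0.0
grip_force: 0.0
```

Call:
jog_arm --increments '[[[0,-0.9,-0.5,0,0,0,-1],[0,-0.9,-0.5,0,0,0,-1],[0,-0.9,-0.5,0,0,0,-1],[0,-0.9,-0.5,0,0,0,-1],[0,-0.9,0,0,0,0,-1]]]'

```text
time: 12.4
tool_pos: [0.6157, -0.0865, 0.24]
tcp_rot: [-0.284, 3.122, -0.003]
wrist_force: [1.2, 0.3, 0.7]
width: -0.001
grip_force: 0.0
```

Call:
jog_arm --increments '[[[0,-0.5,0,0,0,0,-1],[0,0,0,0,0,0,-1],[0,0,0,0,0,0,-1],[0,0,0,0,0,0,-1],[0,0,0,0,0,0,-1]]]'

```text
time: 12.82
tool_pos: [0.6158, -0.0978, 0.2348]
tcp_rot: [0.286, -3.127, -0.002]
wrist_force: [-1.1, -0.2, -0.2]
width: -0.003
grip_force: 0.0
```

Run:
```python
from h import *
rep();a=np.mean([viewer.read_camera("top")[0].astype(float) for _ in range(4)],0)
b=np.mean([viewer.read_camera("side")[0].astype(float) for _ in range(3)],0)
for im in(a,255*(a/255)**2.2):
    pl,re,le=edges('top',im);print('paint',pl,'redend',re.mean(),'edge',le)
# near long side of the bar (white -> dark) across x at several y, lin light
c=viewer.camera_params('top');lin=(255*(a/255)**2.2)[...,1].astype(np.float32)
xs=np.arange(-15,25,.25)
def edge(xs,yy,z):
    P=(O+xs[:,None]*BX+yy*BY)/1000;q=np.c_[P,np.full(len(xs),z)]@c['R'].T+c['t']
    u=(c['fx']*q[:,0]/q[:,2]+c['cx']).astype(np.float32);v=(c['fy']*q[:,1]/q[:,2]+c['cy']).astype(np.float32)
    f=cv2.GaussianBlur(cv2.remap(lin,u[None],v[None],cv2.INTER_LINEAR),(0,0),6)[0];return xs[np.abs(np.gradient(f))[8:-8].argmax()+8]
print('bar near side x:',[(yy,edge(xs,yy,.038)) for yy in(40,60,80,100,120,132)])
print('fence back x:',[(yy,edge(np.arange(58,85,.25),yy,.042)) for yy in(-40,0,40,80,120)])
z=lambda im,x,y,X,Y,s:cv2.resize(im[y:Y,x:X].astype(np.uint8),None,fx=s,fy=s,interpolation=cv2.INTER_CUBIC)
cv2.imwrite("pics/p10.png",np.hstack([z(a,245,150,325,220,4.9),z(b,270,190,350,260,4.9)]))
```

```text
t 12.82 block xy [  31.1 -177.5] z 234.8 tooly rel deg 0.04 toolz [-1.8e-03  8.0e-04 -1.0e+00] F [-1.1 -0.2 -0.2] w -0.0
paint [141.   140.75 140.5  141.  ] redend 179.0 edge [140.   140.   140.5  140.25]
paint [140.   140.   139.75 140.  ] redend 179.25 edge [140.5  140.5  141.25 140.75]
bar near side x: [(40, np.float64(5.75)), (60, np.float64(5.0)), (80, np.float64(5.75)), (100, np.float64(5.0)), (120, np.float64(5.75)), (132, np.float64(5.75))]
fence back x: [(-40, np.float64(69.0)), (0, np.float64(60.5)), (40, np.float64(69.0)), (80, np.float64(69.25)), (120, np.float64(69.75))]
```

View pics/p10.png

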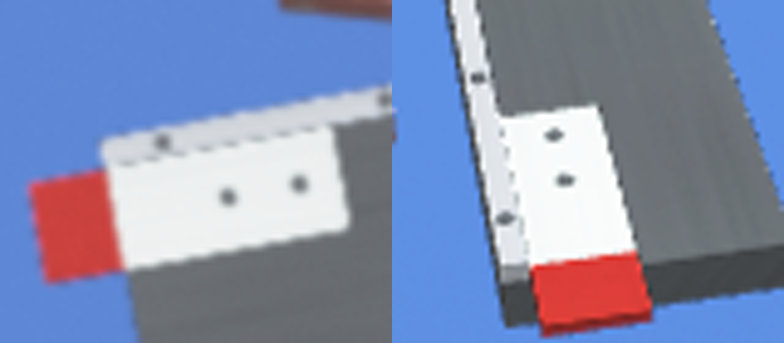

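The crops, with the arm clear, show the red end hanging past the left edge. The paint line at about (115,220) in the top view is level with the edge, and the long side lies against the fence. I'll compare with the picture taken just after the fence press, to make sure no gap opened during the slide.

Run:
```python
from h import *
c=viewer.camera_params('top')
def edge(im,xs,yy,z=.038):
    lin=(255*(im/255.)**2.2)[...,1].astype(np.float32)
    P=(O+xs[:,None]*BX+yy*BY)/1000;q=np.c_[P,np.full(len(xs),z)]@c['R'].T+c['t']
    u=(c['fx']*q[:,0]/q[:,2]+c['cx']).astype(np.float32);v=(c['fy']*q[:,1]/q[:,2]+c['cy']).astype(np.float32)
    f=cv2.GaussianBlur(cv2.remap(lin,u[None],v[None],cv2.INTER_LINEAR),(0,0),6)[0];return xs[np.abs(np.gradient(f))[8:-8].argmax()+8]
xs=np.arange(-15,25,.25)
a,_=viewer.read_camera('top');b=cv2.imread('pics/t5.png')
A=[edge(a,xs,y) for y in range(36,134,3)];B=[edge(b,xs,y) for y in range(-50,44,3)]
print('now',np.mean(A),np.polyfit(range(36,134,3),A,1)[0]*57.3,'after press',np.mean(B),np.polyfit(range(-50,44,3),B,1)[0]*57.3)
```

```text
now 5.416666666666667 -0.02872660427807424 after press 5.6171875 -0.07264021260997208
```

```bash
python3 -c "from workcell import bot;print(bot.finish_job())"
```

```text
the job is handed in; nothing more can be done
None
```

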